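# Push the topping tub home into the corner stop

### The arm

A 7-joint arm with a two-finger parallel gripper is mounted at the origin on a cart in front of the work surface, level with it; the furniture and walls round the work are solid. World frame = base frame: x ahead of the robot, y to its left, z up, the work surface at z = 0. Lengths are in m, angles in rad, forces in N, time in s.
With the tool pointing down it reaches from about 0.425 to 0.925 m from the base axis. Payload 6.8 kg.
Tool frame: the origin (TCP) lies midway between the tips of the shut fingers; the grasp point (between the pads) lies 19 mm behind it; z points along the fingers, y is the line along which they close (so a half turn about z gives the same grasp; the last joint's range is limited). The gripper opens to 85 mm and grips with 20 to 120 N. Pads are 22 mm wide; open, the fingers measure 114 mm over their backs; the gripper's body (76 mm by 85 mm) begins 54 mm behind the grasp point. The pads swing forward as they close: fully open they stand 13 mm farther back than shut.
Start: joints at [-1.277, 0.477, 0.022, 1.555, -0.011, 1.109, -0.083], TCP at [0.264, 0.621, 0.231] pointing down, gripper open.
Joint ranges: [-2.96, 2.96], [-0.34, 2.1], [-1.41, 1.46], [0.24, 2.44], [-1.37, 4.51], [0.17, 1.92], [-2.96, 2.96]. Speed limits (rad/s): [2.39, 2.39, 3.14, 3.14, 3.14, 3.14, 3.14].

### API

Orientations are given as a unit quaternion [w, x, y, z].
In Python, from station import bot, imaging gives the robot as it stands.
- The arm moves only by the tool move_arm, never from a script. Its argument "commands" is a list that holds one entry, the list of rows, each a list of 7 numbers: the shift along the tool's x, y, z in m, then the turn, a rotation vector about the tool's x, y, z in degrees, then the finger opening in m, from 0 to 0.0854. In form: [[[x, y, z, rx, ry, rz, grip], ...]]. A call has 1 to 20 rows; each row shifts and turns the commanded pose from where the row before left it, along the tool's axes as they then stand; what a row does not reach is not made up. A row lasts 1/8 s, in which the tool goes at most 62.5 mm and 10.7 degrees, less where a joint would pass 70% of its speed; a pose out of reach is approached as far as the arm can. A call is refused whole if a number of a shift passes 0.0625 or a number of a turn 10.7, either way. A call with a gripper value outside its range is refused whole. The fingers move at their own pace and stop on an object; "squeeze" is the grip in N (left out, the last holds). Time passes only in rows, so rows that do not move let the fingers close. It gives the time, the measured TCP pose, the force, the opening and the grip force at its end, in the units of the state.
- bot.get_obs(): the state, without advancing time (a new reading comes with each control period).
- imaging.read_camera(name): name is "side" or "top"; returns the picture (384x512x3 uint8, red, green, blue); there is no depth.
- imaging.calibration(name): a dict with "intrinsics" (3x3 intrinsics, pixels), "k1" (the pictures are not rectified: a ray, as slopes to the right and down, at radius r is drawn at 1 + k1 r^2 times it, then the intrinsics apply), "extrinsics" (4x4, takes a point from camera to world coordinates). Camera axes: x right, y down, z forward; pixel columns grow to the right and rows downward; lengths in m; the calibration is good to about 2 mm. A picture is of the moment at which its call begins. calibration takes no time and is no camera call.
- bot.hand_in(): hands the job in; it is judged then, once.
The state is a dict: "t": time; "q": joint angles; "joint_vel": joint speeds; "joint_torque": joint torques, N m; "eef_pos": TCP position; "tool_rot": TCP orientation; "contact_force": force on the tool from outside, world axes, zero at the start; "torque": the same for the moment, N m; "gripper_width": opening from 0.0 (shut) to 1.0 (fully open); "grasp_force": force on a finger pad.
Only numpy, scipy, OpenCV 4.12 (cv2) and the standard library are available. Lean on these libraries where they do the work, as an engineer would, in place of code of your own. Each camera call takes 0.05 s, during which the arm holds its last target. There are 200 camera calls.

### The job

Push the lidded food tub along the worktop into the steel corner stop, so that it ends square in the corner with its long side flush against the long back flange and its short end flush against the short end flange. Only push it: the tub must stay flat on the worktop and must not be lifted or tipped. Leave the low fish tin and the red-lidded jar that stand nearest the robot undisturbed.

Things in the scene. Friction and masses are not known exactly. Their poses are not given: they have to be found in the camera images.
- topping_tub: loose clear food tub, flat orange lid fixed on: 108 mm along its x, 148 mm along its y, 60 mm high, 0.3 to 0.6 kg. The lid rim (51 to 60 mm up) is its widest part and is what meets a flange or an upright finger; the walls below stand about 2 mm further in. Rounded corners. Origin: centre of its underside; z up.
- corner_stop: L-shaped stop of bent steel sheet, fixed, flanges 65 mm high, 5 mm thick. Origin: at worktop level where the inner faces meet. Back flange: inner face x = 0, runs 240 mm along -y. End flange, at its left end: inner face y = 0, runs 110 mm along -x. Its x points away from the robot, turned -0.15 to 0.12 rad.
- home (a point): where the tub's origin belongs: worktop level, 54 mm from the back flange and 74 mm from the end flange (corner_stop x = -54, y = -74 mm); there the tub lies with its 148 mm sides along the back flange
- fish_tin: bystander: low gold tin with rounded corners and a dark blue top, 63 x 105 x 25 mm, loose; origin: centre of its underside
- chilli_jar: bystander: jar with a red lid, 58 mm across, 86 mm high, loose; origin: centre of its underside

How it is judged:
By the outcome, as a careful person would: the job done as asked, in the order asked, and still so for the second after the job is handed in, with the robot touching nothing.
It also fails if it takes over 51 s, if anything falls off the work surface, if the arm or the gripper's body presses on something with over 40 N, if the wrist force passes 120 N, or if a joint passes its speed limit or range.

## Working session

There is one attempt and no reset: what is moved stays moved. The work goes in short steps, Python scripts to look and compute and a tool call to move; the robot and the scene stay as the last step left them, time stands still between calls to the robot, and variables do not carry over. Pictures are saved under pics/ and viewed, at most 10 in all, crops included, and the job is handed in when it is done.

Besides the shell and the picture viewer there is one more tool, called after "Emit:" by a JSON object that holds its "fn" and its "kwargs", one argument or row to a line. move_arm: Moves the arm, as the interface text tells. Its arguments: {"type":"object","properties":{"commands":{"type":"array","items":{"type":"array","items":{"type":"array","items":{"type":"number"}}}},"squeeze":{"type":"number"}},"required":["commands"]}

```bash
mkdir -p pics
python3 - <<'E'
from station import bot, imaging
import cv2
for n in("top","side"):
    cv2.imwrite(f"pics/{n}0.png",imaging.read_camera(n)[:,:,::-1])
    c=imaging.calibration(n);print(n,c)
o=bot.get_obs();print({k:o[k] for k in("t","eef_pos","tool_rot","contact_force","gripper_width")})
E
```

```text
top {'intrinsics': array([[457.33944924,   0.        , 256.01793974],
       [  0.        , 457.33944924, 188.62619704],
       [  0.        ,   0.        ,   1.        ]]), 'k1': -0.024751002989354818, 'extrinsics': array([[ 0.00580281, -0.99597307,  0.08946496,  0.47068276],
       [-0.99983732, -0.00730664, -0.01649085,  0.01705144],
       [ 0.01707813, -0.08935471, -0.99585344,  1.00287322],
       [ 0.        ,  0.        ,  0.        ,  1.        ]])}
side {'intrinsics': array([[355.10159831,   0.        , 259.59452745],
       [  0.        , 355.10159831, 196.02487168],
       [  0.        ,   0.        ,   1.        ]]), 'k1': -0.058338678677705966, 'extrinsics': array([[ 0.81412546, -0.31177457,  0.48989422,  0.1292701 ],
       [-0.58060407, -0.45147361,  0.67754741, -0.5398042 ],
       [ 0.00993226, -0.83604318, -0.54857375,  0.5288182 ],
       [ 0.        ,  0.        ,  0.        ,  1.        ]])}
{'t': 0.1, 'eef_pos': array([0.26379441, 0.62075376, 0.2304388 ]), 'tool_rot': array([-8.37254017e-05,  1.99546045e-01,  9.79888123e-01, -7.97657485e-04]), 'contact_force': array([ 0.39450881,  0.93661015, -0.3135135 ]), 'gripper_width': 0.9987131007214128}
```

View pics/top0.png

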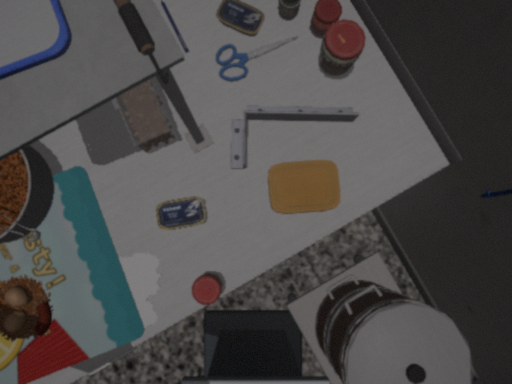

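View pics/side0.png

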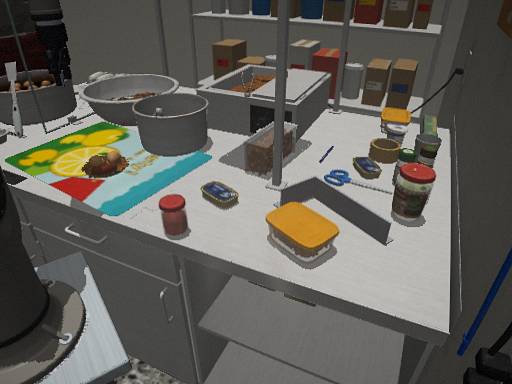

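The top view shows the tub lid at about (304,187), the stop corner near (245,115) with its back flange running to (355,113) and its end flange to (237,165). The tin is at (182,212) and the jar at (206,290). A vertical post stands at (200,137). Next I'll measure these.

```bash
cat > h.py <<'E'
import numpy as np, cv2
from station import bot, imaging
def px2w(n,uv,z):
    c=imaging.calibration(n);K=c["intrinsics"];E=c["extrinsics"]
    p=cv2.undistortPoints(np.array(uv,float).reshape(-1,1,2),K,np.array([c["k1"],0,0,0.]))[:,0]
    # drawn at (1+k1 r^2) times the ideal slope = OpenCV model
    d=np.c_[p,np.ones(len(p))]@E[:3,:3].T
    return E[:3,3]+d*((z-E[2,3])/d[:,2])[:,None]
def w2px(n,P):
    c=imaging.calibration(n);W=np.linalg.inv(c["extrinsics"])
    return cv2.projectPoints(np.array(P,float).reshape(-1,1,3),cv2.Rodrigues(W[:3,:3])[0],W[:3,3],c["intrinsics"],np.array([c["k1"],0,0,0.]))[0][:,0]
def tub(img):
    h=cv2.cvtColor(img,cv2.COLOR_RGB2HSV)
    m=cv2.inRange(h,(8,90,80),(28,255,255)); m[:110]=0;m[260:]=0;m[:,:225]=0;m[:,400:]=0
    c=max(cv2.findContours(m,0,1)[0],key=cv2.contourArea)
    P=px2w("top",c[:,0],0.058)[:,:2].astype(np.float32)
    return cv2.minAreaRect(P),cv2.boundingRect(c)
E
python3 - <<'E'
from h import *
im=imaging.read_camera("top")
print(tub(im))
a=cv2.resize(im[90:220,190:370],None,fx=4.4,fy=4.4,interpolation=cv2.INTER_CUBIC)[:,:,::-1]
cv2.imwrite("pics/c1.png",a)
s=imaging.read_camera("side")
cv2.imwrite("pics/s1.png",cv2.resize(s[140:290,230:420],None,fx=4,fy=4,interpolation=cv2.INTER_CUBIC)[:,:,::-1])
E
```

```text
(((0.5617409944534302, -0.09809225052595139), (0.10545219480991364, 0.14603999257087708), 4.737493991851807), (269, 160, 71, 53))
```

View pics/c1.png

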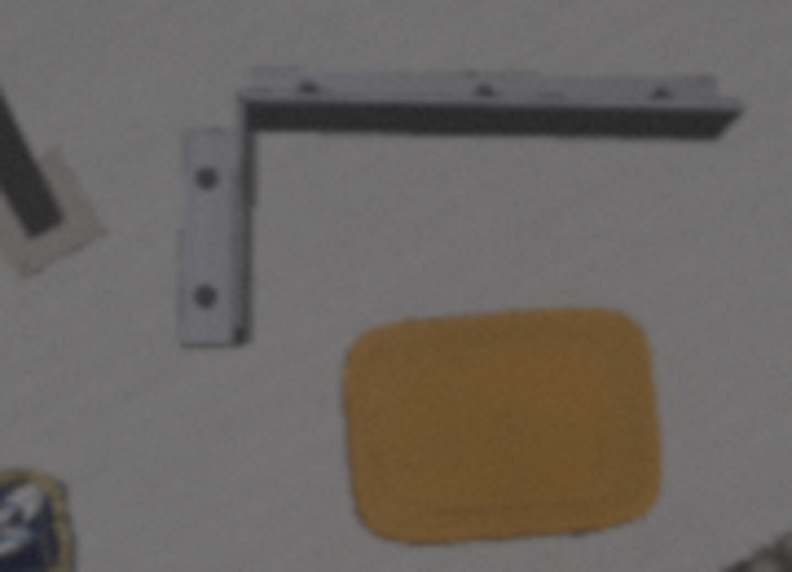

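View pics/s1.png

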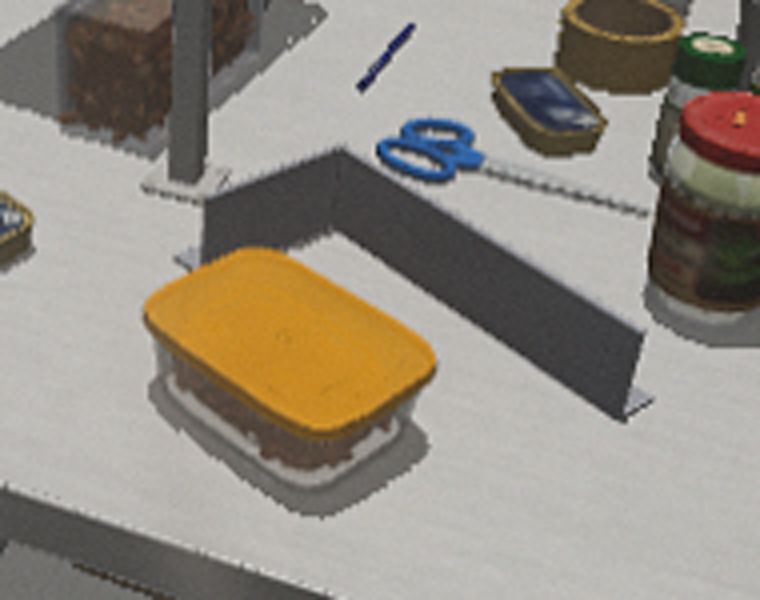

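Run:
```python
from h import *
f=lambda P:[(190+x/4.4-.4,90+y/4.4-.4) for x,y in P]
g=lambda P:[(230+x/4-.4,140+y/4-.4) for x,y in P]
np.set_printoptions(precision=4,suppress=True)
print("back bottom",px2w("top",f([(250,131),(484,135),(718,138)]),0)[:,:2])
print("back top",px2w("top",f([(246,102),(735,109)]),.065)[:,:2])
print("end top",px2w("top",f([(245,110),(245,335)]),.065)[:,:2],"end bot",px2w("top",f([(253,200),(250,335)]),0)[:,:2])
print("side: back bottom",px2w("side",g([(335,235),(622,420)]),0)[:,:2],"top",px2w("side",g([(343,150),(643,335)]),.065)[:,:2],"end top tip",px2w("side",g([(205,197)]),.065)[:,:2])
print("side tub lid corners",px2w("side",g([(145,315),(437,360),(250,248),(320,436)]),.055)[:,:2])
print("tin,jar",px2w("top",[(182,212)],.025),px2w("top",[(206,290)],.086),"post",px2w("top",f([(40,235)]),0))
```

```text
back bottom [[ 0.7159  0.0228]
 [ 0.715  -0.0962]
 [ 0.7148 -0.2158]]
back top [[ 0.714   0.0244]
 [ 0.7132 -0.2091]]
end top [[0.7101 0.0249]
 [0.6023 0.024 ]] end bot [[0.6803 0.021 ]
 [0.6114 0.022 ]]
side: back bottom [[ 0.7143  0.0216]
 [ 0.7195 -0.2129]] top [[ 0.7151  0.0237]
 [ 0.7135 -0.2151]] end top tip [[0.6052 0.0295]]
side tub lid corners [[ 0.5114 -0.0361]
 [ 0.6159 -0.1576]
 [ 0.602  -0.0183]
 [ 0.5235 -0.1667]]
tin,jar [[0.5073 0.1585 0.025 ]] [[0.3515 0.0994 0.086 ]] post [[0.6615 0.1282 0.    ]]
```

Emit:
{"fn": "move_arm", "kwargs": {
  "commands": [
    [[0,0,0,0,0,-7.67,0.085],[0,0,0,0,0,-7.67,0.085],[0,0,0,0,0,-7.68,0.085],[-0.025,-0.05,0,0,0,0,0.085],[-0.025,-0.05,0,0,0,0,0.085],[-0.025,-0.05,0,0,0,0,0.085],[-0.025,-0.05,0,0,0,0,0.085],[-0.02,-0.05,0,0,0,0,0.085],[-0.02,-0.05,0,0,0,0,0.085],[-0.02,-0.05,0,0,0,0,0.085],[-0.02,-0.05,0,0,0,0,0.085],[-0.02,-0.05,0,0,0,0,0.085],[0.002,-0.054,0,0,0,0,0.085],[0.002,-0.054,0,0,0,0,0.085],[0.002,-0.054,0,0,0,0,0.085],[0.002,-0.054,0,0,0,0,0.085],[0.002,-0.054,0,0,0,0,0.085],[0,0,0,0,0,0,0.085]]
  ]
}}

```text
t: 2.45
eef_pos: [0.4532, -0.103, 0.2315]
tool_rot: [0.0, 0.004, 1.0, -0.001]
contact_force: [-0.3, 0.8, -0.4]
gripper_width: 0.994
grasp_force: 0.0
```

Emit:
{"fn": "move_arm", "kwargs": {
  "commands": [
    [[0,0,0.04,0,0,0,0.085],[0,0,0.04,0,0,0,0.085],[0,0,0.04,0,0,0,0.085],[0,0,0.04,0,0,0,0.085],[0,0,0.04,0,0,0,0.085],[0,0,0.012,0,0,0,0.085],[0,0,0,0,0,0,0.085],[-0.015,0.004,0,0,0,0,0.085],[-0.006,0,0,0,0,0,0.085],[-0.006,0,0,0,0,0,0.085],[-0.006,0,0,0,0,0,0.085],[-0.006,0,0,0,0,0,0.085],[-0.006,0,0,0,0,0,0.085],[-0.006,0,0,0,0,0,0.085],[-0.006,0,0,0,0,0,0.085],[-0.006,0,0,0,0,0,0.085],[0,0,0,0,0,0,0.085]]
  ]
}}

```text
t: 4.58
eef_pos: [0.5181, -0.095, 0.0194]
tool_rot: [0.001, 0.0, 1.0, -0.0]
contact_force: [0.7, -0.4, -0.9]
gripper_width: 0.993
grasp_force: 0.1
```

Run:
```python
from h import *
im=imaging.read_camera("top");print(tub(im));o=bot.get_obs();print(o["tool_rot"],o["q"])
a=np.vstack([im[60:260,100:400],imaging.read_camera("side")[100:300,150:450]])
cv2.imwrite("pics/d1.png",cv2.resize(a,None,fx=1.5,fy=1.5)[:,:,::-1])
```

```text
(((0.5840823650360107, -0.10091177374124527), (0.09852197021245956, 0.14297370612621307), 0.5255199670791626), (271, 152, 69, 48))
[ 8.26137499e-04  1.08647365e-04  9.99999632e-01 -2.06489493e-04] [-0.13441499  0.55568214  0.24900711  2.07320248 -0.25534627  0.53936599
  1.86904825]
```

View pics/d1.png

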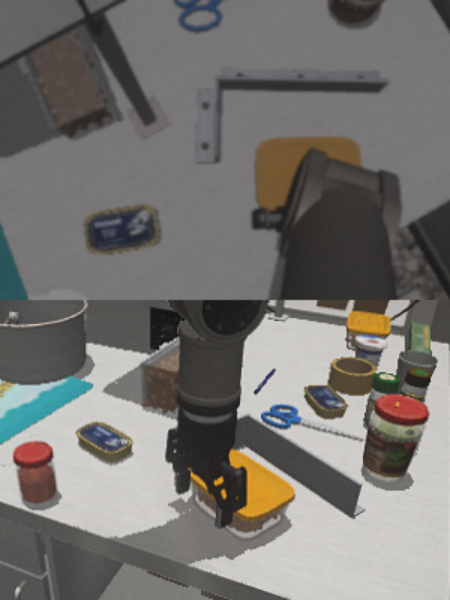

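The tub is being pushed squarely: its lid spans (271..340, 152) in the top view and the fingers are behind its long side. I'll keep going toward the back flange.

Emit:
{"fn": "move_arm", "kwargs": {
  "commands": [
    [[-0.007,0,0,0,0,0,0.085],[-0.007,0,0,0,0,0,0.085],[-0.007,0,0,0,0,0,0.085],[-0.007,0,0,0,0,0,0.085],[-0.007,0,0,0,0,0,0.085],[-0.007,0,0,0,0,0,0.085],[-0.007,0,0,0,0,0,0.085],[-0.007,0,0,0,0,0,0.085],[-0.007,0,0,0,0,0,0.085],[-0.007,0,0,0,0,0,0.085],[-0.003,0,0,0,0,0,0.085],[-0.003,0,0,0,0,0,0.085],[0,0,0,0,0,0,0.085]]
  ]
}}

```text
t: 6.3
eef_pos: [0.5932, -0.0948, 0.0193]
tool_rot: [0.0, 0.0, 1.0, -0.0]
contact_force: [-2.2, 0.2, 0.3]
gripper_width: 0.994
grasp_force: 1.1
```

Emit:
{"fn": "move_arm", "kwargs": {
  "commands": [
    [[-0.002,0,0,0,0,0,0.085],[-0.002,0,0,0,0,0,0.085],[0,0,0,0,0,0,0.085]]
  ]
}}

```text
t: 6.68
eef_pos: [0.5953, -0.0948, 0.0191]
tool_rot: [-0.002, 0.0, 1.0, 0.0]
contact_force: [-7.8, 1.2, 5.9]
gripper_width: 0.995
grasp_force: 3.9
```

Emit:
{"fn": "move_arm", "kwargs": {
  "commands": [
    [[0.03,0,0,0,0,0,0.085],[0.03,0,0,0,0,0,0.085],[0,0,-0.045,0,0,0,0.085],[0,0,-0.045,0,0,0,0.05],[0,0,-0.045,0,0,0,0.05],[0,0,-0.045,0,0,0,0.05],[-0.04,-0.047,0,0,0,0,0.05],[-0.04,-0.047,0,0,0,0,0.05],[-0.04,-0.047,0,0,0,0,0.05],[0,0,0,0,0,10,0.05],[0,0,0,0,0,10,0.05],[0,0,0,0,0,10,0.05],[0,0,0,0,0,10,0.05],[0,0,0,0,0,10,0.05],[0,0,0,0,0,10,0.05],[0,0,0,0,0,10,0.05],[0,0,0,0,0,10,0.05],[0,0,0,0,0,10,0.05],[0,0,0,0,0,0,0.05]]
  ]
}}

```text
t: 9.05
eef_pos: [0.6579, -0.2355, 0.1993]
tool_rot: [0.001, 0.706, 0.708, -0.0]
contact_force: [1.3, -0.8, 0.5]
gripper_width: 0.585
grasp_force: 0.0
```

Run:
```python
from h import *
im=imaging.read_camera("top");print(tub(im));o=bot.get_obs();print(o["eef_pos"],o["tool_rot"])
a=np.vstack([im[60:260,100:400],imaging.read_camera("side")[100:300,150:450]])
cv2.imwrite("pics/d2.png",cv2.resize(a,None,fx=1.5,fy=1.5)[:,:,::-1])
```

```text
(((0.6591912508010864, -0.1019040122628212), (0.10662326216697693, 0.14531603455543518), 0.4923751950263977), (271, 115, 70, 51))
[ 0.65763747 -0.23560441  0.19930588] [ 6.00015000e-04  7.05620737e-01  7.08589455e-01 -1.01749926e-05]
```

View pics/d2.png

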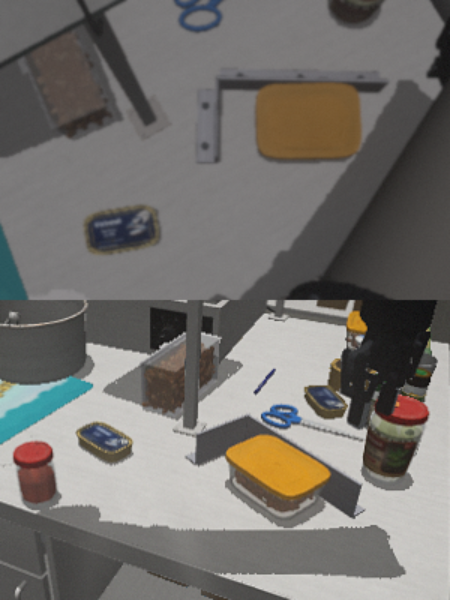

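The tub now lies flush on the back flange, at top crop (257-360, 83-158). The gripper is clear on the right. Next I'll descend and push along +y.

Emit:
{"fn": "move_arm", "kwargs": {
  "commands": [
    [[0,0,0.045,0,0,0,0.05],[0,0,0.045,0,0,0,0.05],[0,0,0.045,0,0,0,0.05],[0,0,0.045,0,0,0,0.05],[0,0,0,0,0,0,0.05],[0.02,0,0,0,0,0,0.05],[0.015,0,0,0,0,0,0.05],[0.006,0,0,0,0,0,0.05],[0.006,0,0,0,0,0,0.05],[0.006,0,0,0,0,0,0.05],[0.006,0,0,0,0,0,0.05],[0.006,0,0,0,0,0,0.05],[0.006,0,0,0,0,0,0.05],[0.006,0,0,0,0,0,0.05],[0.006,0,0,0,0,0,0.05],[0.006,0,0,0,0,0,0.05],[0.003,0,0,0,0,0,0.05],[0,0,0,0,0,0,0.05]]
  ]
}}

```text
t: 11.4
eef_pos: [0.6572, -0.1435, 0.0194]
tool_rot: [0.0, 0.707, 0.707, 0.0]
contact_force: [1.0, -3.5, 3.7]
gripper_width: 0.584
grasp_force: 1.8
```

Emit:
{"fn": "move_arm", "kwargs": {
  "commands": [
    [[0.002,0,0,0,0,0,0.05],[0.002,0,0,0,0,0,0.05],[0,0,0,0,0,0,0.05]]
  ]
}}

```text
t: 11.78
eef_pos: [0.657, -0.1395, 0.0193]
tool_rot: [-0.0, 0.707, 0.707, 0.0]
contact_force: [-0.8, -3.2, 2.2]
gripper_width: 0.584
grasp_force: 1.9
```

Emit:
{"fn": "move_arm", "kwargs": {
  "commands": [
    [[0.002,0,0,0,0,0,0.05],[0.002,0,0,0,0,0,0.05],[0,0,0,0,0,0,0.05]]
  ]
}}

```text
t: 12.15
eef_pos: [0.6569, -0.1353, 0.0192]
tool_rot: [-0.0, 0.707, 0.707, 0.0]
contact_force: [0.5, -3.1, 2.8]
gripper_width: 0.583
grasp_force: 1.7
```

Emit:
{"fn": "move_arm", "kwargs": {
  "commands": [
    [[0.0015,0,0,0,0,0,0.05],[0.0015,0,0,0,0,0,0.05],[0,0,0,0,0,0,0.05]]
  ]
}}

```text
t: 12.52
eef_pos: [0.6568, -0.1332, 0.0193]
tool_rot: [0.0, 0.707, 0.707, -0.0]
contact_force: [0.7, -6.1, 1.9]
gripper_width: 0.581
grasp_force: 2.6
```

Emit:
{"fn": "move_arm", "kwargs": {
  "commands": [
    [[0.0015,0,0,0,0,0,0.05],[0.0015,0,0,0,0,0,0.05],[0,0,0,0,0,0,0.05]]
  ]
}}

```text
t: 12.9
eef_pos: [0.6566, -0.1329, 0.0194]
tool_rot: [0.002, 0.708, 0.706, -0.001]
contact_force: [0.5, -9.9, 0.8]
gripper_width: 0.587
grasp_force: 5.1
```

Run:
```python
from h import *
print(tub(imaging.read_camera("top")))
```

```text
(((0.681056559085846, -0.016159459948539734), (0.08166230469942093, 0.1461350917816162), 50.01091384887695), (246, 115, 56, 50))
```

Emit:
{"fn": "move_arm", "kwargs": {
  "commands": [
    [[-0.03,0,0,0,0,0,0.05],[-0.05,0,0,0,0,0,0.05],[0,0,-0.045,0,0,0,0.05],[0,0,-0.045,0,0,0,0.085],[0,0,-0.045,0,0,0,0.085],[0,0,-0.045,0,0,0,0.085],[0,0,0,0,0,-10,0.085],[0,0,0,0,0,-10,0.085],[0,0,0,0,0,-10,0.085],[0,0,0,0,0,-10,0.085],[0,0,0,0,0,-10,0.085],[0,0,0,0,0,-10,0.085],[0,0,0,0,0,-10,0.085],[0,0,0,0,0,-10,0.085],[0,0,0,0,0,-10,0.085],[0,0,0,0,0,0,0.085]]
  ]
}}

```text
t: 14.95
eef_pos: [0.6567, -0.2079, 0.1986]
tool_rot: [-0.001, -0.0, 1.0, 0.001]
contact_force: [0.3, 0.3, -0.1]
gripper_width: 0.993
grasp_force: 0.0
```

Run:
```python
from h import *
im=imaging.read_camera("top");print(tub(im));o=bot.get_obs();print(o["eef_pos"],o["tool_rot"])
a=np.hstack([im[90:190,215:355],imaging.read_camera("side")[165:265,270:410]])
cv2.imwrite("pics/d3.png",cv2.resize(a,None,fx=2.8,fy=2.8,interpolation=cv2.INTER_CUBIC)[:,:,::-1])
```

```text
(((0.658682107925415, -0.04948962479829788), (0.10648917406797409, 0.14499324560165405), 0.48333361744880676), (246, 115, 70, 51))
[ 0.65678321 -0.20823736  0.19875638] [-5.44239436e-04  1.16493743e-03  9.99998659e-01  1.01429905e-03]
```

View pics/d3.png

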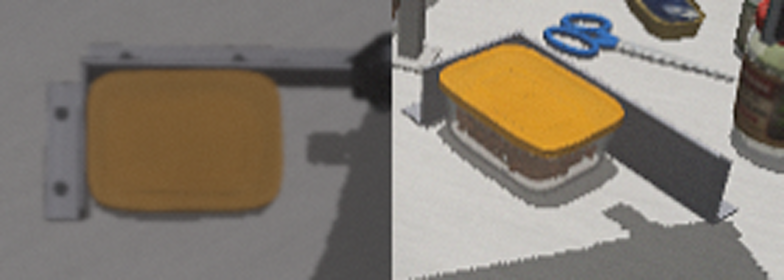

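The lid edges meet both flanges: in the top crop it spans x 87-280 and y 70-210. I'll make one light seating push against the back flange to confirm.

Emit:
{"fn": "move_arm", "kwargs": {
  "commands": [
    [[0.032,0.039,0,0,0,0,0.085],[0.032,0.039,0,0,0,0,0.085],[0.032,0.039,0,0,0,0,0.085],[0.032,0.039,0,0,0,0,0.085],[0,0,0.045,0,0,0,0.085],[0,0,0.045,0,0,0,0.085],[0,0,0.045,0,0,0,0.085],[0,0,0.045,0,0,0,0.085],[-0.03,0,0,0,0,0,0.085],[-0.025,0,0,0,0,0,0.085],[-0.006,0,0,0,0,0,0.085],[-0.003,0,0,0,0,0,0.085],[-0.002,0,0,0,0,0,0.085],[0,0,0,0,0,0,0.085]]
  ]
}}

```text
t: 16.8
eef_pos: [0.5944, -0.0537, 0.0194]
tool_rot: [-0.0, 0.0, 1.0, 0.0]
contact_force: [-0.0, 0.3, 0.2]
gripper_width: 0.996
grasp_force: 0.0
```

Emit:
{"fn": "move_arm", "kwargs": {
  "commands": [
    [[-0.0015,0,0,0,0,0,0.085],[-0.0015,0,0,0,0,0,0.085],[0,0,0,0,0,0,0.085]]
  ]
}}

```text
t: 17.18
eef_pos: [0.5962, -0.0535, 0.019]
tool_rot: [-0.002, -0.0, 1.0, 0.0]
contact_force: [-5.2, 0.1, 5.1]
gripper_width: 0.995
grasp_force: 3.0
```

Emit:
{"fn": "move_arm", "kwargs": {
  "commands": [
    [[-0.0015,0,0,0,0,0,0.085],[-0.001,0,0,0,0,0,0.085],[0,0,0,0,0,0,0.085]]
  ]
}}

```text
t: 17.55
eef_pos: [0.5963, -0.0535, 0.0188]
tool_rot: [-0.004, -0.0, 1.0, 0.001]
contact_force: [-12.6, -0.3, 10.5]
gripper_width: 0.993
grasp_force: 6.2
```

Emit:
{"fn": "move_arm", "kwargs": {
  "commands": [
    [[0.01,0,0,0,0,0,0.085],[0.04,0,0,0,0,0,0.085],[0.03,0,0,0,0,0,0.085],[0,0,-0.05,0,0,0,0.085],[0,0,-0.05,0,0,0,0.085],[0,0,-0.05,0,0,0,0.085],[0,-0.06,0,0,0,0,0.085],[0,-0.06,0,0,0,0,0.085],[0,-0.06,0,0,0,0,0.085],[0,-0.06,0,0,0,0,0.085],[0,0,0,0,0,0,0.085]]
  ]
}}

```text
t: 18.92
eef_pos: [0.5188, -0.3004, 0.1699]
tool_rot: [0.001, 0.005, 1.0, -0.002]
contact_force: [0.4, 0.4, -0.8]
gripper_width: 0.995
grasp_force: 0.0
```

Run:
```python
from h import *
im=imaging.read_camera("top");print(tub(im))
a=np.hstack([im[90:190,215:355],imaging.read_camera("side")[165:265,270:410]])
cv2.imwrite("pics/d4.png",cv2.resize(a,None,fx=2.8,fy=2.8,interpolation=cv2.INTER_CUBIC)[:,:,::-1])
```

```text
(((0.6597342491149902, -0.04952866584062576), (0.10438159853219986, 0.14508919417858124), 0.48575857281684875), (246, 115, 70, 50))
```

View pics/d4.png

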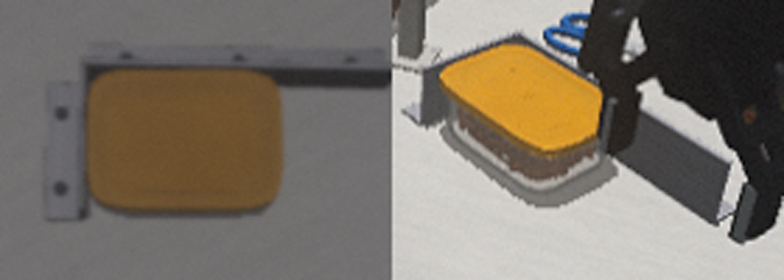

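The tub sits square against both flanges, at top crop x 87-280 and y 70-210. The arm is clear of everything, so I'll hand in.

```bash
python3 -c "
from station import bot
print(bot.hand_in())"
```

```text
the job is handed in; nothing more can be done
None
```

The tub was pushed flat into the corner stop and, in the final pictures, sits square and flush against both flanges; I did not touch the tin or jar, the arm was clear, and I handed in at about 19 s.

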